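# Set out a size run of shoes on the stall's display blocks

## Robot

A 6-joint arm with a two-finger parallel gripper is mounted at the origin on the work surface. World frame = base frame: x ahead of the robot, y to its left, z up, the work surface at z = 0. Lengths are in mm, angles in rad, forces in N, time in s.
With the tool pointing down it reaches from about 350 to 800 mm from the base axis. Payload 7.3 kg.
Tool frame: the origin (TCP) lies at the very end of the fingers, on their centre line; the grasp point (between the pads) lies 19 mm behind it; x points along the fingers, y is the direction in which the jaws open and shut, and the axes are right-handed (so a half turn about x gives the same grasp; the last joint's range is limited). The gripper opens to 85 mm and grips with 20 to 120 N. Pads are 22 mm wide; open, the fingers measure 114 mm over their backs; the gripper's body (76 mm by 85 mm) begins 54 mm behind the grasp point. The pads swing forward as they close: fully open they stand 13 mm farther back than shut.
Start: joints at [1.083, 0.342, 1.524, -0, 1.275, -0.146], TCP at [175.959, 494.657, 204.022] pointing down, gripper open.
Joint ranges: [-2.53, 2.53], [-0.77, 2.02], [0.04, 2.7], [-1, 4.14], [0.28, 2.66], [-3.11, 3.11]. Speed limits (rad/s): [2.57, 2.57, 3.14, 3.14, 3.14, 3.14].

## Interface

Orientations are given as a 3x3 rotation matrix whose columns are the frame's x, y, z axes.
In Python, from rig import sensors, snapshot, camera_params, env gives the robot as it stands.
- The arm moves only by the shell command python3 -m jog 'ROWS' [FORCE]. ROWS is a JSON object of lists of equal length, an entry for each row: "jaw": the closure, from 0 (fully open) to 1 (shut); "xyz": the shift along the tool's x, y, z in mm, a list of three; "rot": the turn, a rotation vector about the tool's x, y, z in rad, a list of three. In form: {"jaw": [jaw, ...], "xyz": [[dx, dy, dz], ...], "rot": [[rx, ry, rz], ...]}. A call has 1 to 20 rows; each row shifts and turns the pose as measured when the row begins, along the tool's axes as they then stand; what a row does not reach is not made up. A row lasts 1/12 s, in which the tool goes at most 41.7 mm and 7.16 degrees, less where a joint would pass 70% of its speed; a pose out of reach is approached as far as the arm can. A call is refused whole if a number of a shift passes 41.7 or a number of a turn 0.125, either way. A call with a gripper value outside its range is refused whole. The fingers move at their own pace and stop on an object; FORCE is the grip in N (left out, the last holds). Time passes only in rows, so rows that do not move let the fingers close. It gives the time, the measured TCP pose, the force and the opening at its end, in the units of the state.
- sensors.get_obs(): the state, without advancing time (a new reading comes with each control period).
- snapshot(name): name is "scene" or "top" or "wrist"; returns the picture (400x640x3 uint8, blue, green, red); there is no depth.
- camera_params(name): a dict with "intrinsics" (3x3 intrinsics, pixels), "R" (3x3) and "t" (3): a world point X has camera coordinates R X + t. Camera axes: x right, y down, z forward; pixel columns grow to the right and rows downward; lengths in mm; the calibration is good to about 2 mm. A picture is of the moment at which its call begins: read the wrist's pose just before it. camera_params takes no time and is no camera call; for the wrist camera it gives the pose at the moment of the call.
- env.finish_job(): hands the job in, once; it reports no verdict.
The state is a dict: "time_s": time; "joints": joint angles; "joint_vel": joint speeds; "joint_torque": joint torques, N m; "tool_pos": TCP position; "tool_rot": TCP orientation; "wrist_force": force on the tool from outside, world axes, zero at the start; "wrist_torque": the same for the moment, N m; "finger_gap": finger opening in mm.
Only numpy, scipy, OpenCV 4.12 (cv2) and the standard library are available. Lean on these libraries where they do the work, as an engineer would, in place of code of your own. Each camera call takes 0.05 s, during which the arm holds its last target. There are 200 camera calls.

## Task

Set the four black children's sample shoes out on the row of wooden display blocks, one to a block, in order of size: the largest on the block next to the big shoe that already stands at one end of the row, then each next smaller one, with the smallest at the far end by the polish tin. Stand each shoe upright and straight along the middle of its block, its heel level with the block's back end (the end nearest the robot) to within about a centimetre and its toe pointing out over the front to the customers. Leave the big shoe and the tin where they are.

Things in the scene. Friction and masses are not known exactly. Their poses are not given: they have to be found in the camera images.
- shoe_a: Black left school shoe with bar strap, rigid, 148 mm long, 57 mm wide at the ball. Origin: mid-length, on the centre line, under the flat sole. x to the toe (heel back at x = -74 mm), z up. Grip it across, from above, at x = -41 to 3 mm: sides upright, parallel, 43 mm apart, 44 mm high (strap 56, heel 52). Balance point x = -6 mm. About 160 g. At the start its toe points away from the robot, within 0.7 rad.
- shoe_b: Black left school shoe with bar strap, rigid, 112 mm long, 47 mm wide at the ball. Origin: mid-length, on the centre line, under the flat sole. x to the toe (heel back at x = -56 mm), z up. Grip it across, from above, at x = -31 to 2 mm: sides upright, parallel, 35 mm apart, 34 mm high (strap 43, heel 39). Balance point x = -5 mm. About 90 g. At the start its toe points away from the robot, within 0.7 rad.
- shoe_c: Black left school shoe with bar strap, rigid, 166 mm long, 62 mm wide at the ball. Origin: mid-length, on the centre line, under the flat sole. x to the toe (heel back at x = -83 mm), z up. Grip it across, from above, at x = -46 to 3 mm: sides upright, parallel, 46 mm apart, 50 mm high (strap 63, heel 58). Balance point x = -7 mm. About 200 g. At the start its toe points away from the robot, within 0.7 rad.
- shoe_d: Black left school shoe with bar strap, rigid, 130 mm long, 52 mm wide at the ball. Origin: mid-length, on the centre line, under the flat sole. x to the toe (heel back at x = -65 mm), z up. Grip it across, from above, at x = -36 to 3 mm: sides upright, parallel, 39 mm apart, 39 mm high (strap 49, heel 46). Balance point x = -6 mm. About 120 g. At the start its toe points away from the robot, within 0.7 rad.
- block_a: One of four identical wooden display blocks fixed in a row, 92 mm apart, on a white board 18 mm thick (letters do not follow the row). 110 mm long (x), 56 wide (y), 30 high; its flat top is 48 mm above the table. Origin: middle of the lower edge of its back end, the end nearest the robot. x along the block to the customers, away from the robot; y along the row; z up.
- block_b: One of four identical wooden display blocks fixed in a row, 92 mm apart, on a white board 18 mm thick (letters do not follow the row). 110 mm long (x), 56 wide (y), 30 high; its flat top is 48 mm above the table. Origin: middle of the lower edge of its back end, the end nearest the robot. x along the block to the customers, away from the robot; y along the row; z up.
- block_c: One of four identical wooden display blocks fixed in a row, 92 mm apart, on a white board 18 mm thick (letters do not follow the row). 110 mm long (x), 56 wide (y), 30 high; its flat top is 48 mm above the table. Origin: middle of the lower edge of its back end, the end nearest the robot. x along the block to the customers, away from the robot; y along the row; z up.
- block_d: One of four identical wooden display blocks fixed in a row, 92 mm apart, on a white board 18 mm thick (letters do not follow the row). 110 mm long (x), 56 wide (y), 30 high; its flat top is 48 mm above the table. Origin: middle of the lower edge of its back end, the end nearest the robot. x along the block to the customers, away from the robot; y along the row; z up.
- big_shoe: The big black shoe of the same style, 235 mm long, 84 wide, 82 high at the heel, loose on the table beyond one end of the board (either end), toe to the customers. Origin: mid-length, under the sole; x to the toe, z up.
- tin: Round flat steel polish tin, 72 mm across, 22 mm high, dark red top, loose on the table beyond the other end of the board. Origin: centre of its underside, z up.
Mind the look-alikes: they are no part of the job. Leave any green or yellow look-alike of the shoe_d alone. What is shaped like the shoe_b but green is not meant.

How it is judged:
By the outcome, as a careful person would: the job done as asked, in the order asked, and still so for the second after the job is handed in, with the robot touching nothing.
It also fails if it takes over 96 s, if anything falls off the work surface, if the arm or the gripper's body presses on something with over 40 N, if the wrist force passes 120 N, or if a joint passes its speed limit or range.

## Working session

There is one attempt and no reset: what is moved stays moved. The work goes in short steps, Python scripts to look and compute and a shell command to move; the robot and the scene stay as the last step left them, time stands still between calls to the robot, and variables do not carry over. Pictures are saved under pics/ and viewed, about 12 in all and at most 16, crops included, and the job is handed in when it is done.

```bash
mkdir -p pics; ls; python3 - <<'E'
from rig import sensors,snapshot,camera_params
import cv2
o=sensors.get_obs();print(o)
for n in("scene","top"):
    cv2.imwrite(f"pics/{n}0.png",snapshot(n));print(camera_params(n))
E
```

```text
pics
{'time_s': 0.0, 'joints': array([ 1.08301941e+00,  3.42766256e-01,  1.52497350e+00, -1.00304346e-05,
        1.27539287e+00, -1.46014288e-01]), 'joint_vel': array([ 6.34954207e-05, -2.62718476e-04, -5.44432465e-05,  4.92944554e-04,
        4.55348084e-05,  6.14945807e-04]), 'joint_torque': array([ 2.60541332e-03, -4.33675647e+01, -2.46015537e+01,  2.38251369e-04,
        7.82418880e-03, -6.71426989e-06]), 'tool_pos': array([175.74296386, 494.26537923, 203.31857702]), 'tool_rot': array([[-7.13252836e-04,  3.35144997e-01,  9.42166292e-01],
       [-1.36487571e-03,  9.42165328e-01, -3.35145687e-01],
       [-9.99998814e-01, -1.52498350e-03, -2.14570825e-04]]), 'wrist_force': array([ 0.37733499,  0.45158246, -0.21810379]), 'wrist_torque': array([-0.02408351,  0.02258528, -0.01085779]), 'finger_gap': 85.33346455561991}
{'intrinsics': array([[509.92999059,   0.        , 324.90874638],
       [  0.        , 509.92999059, 197.29952507],
       [  0.        ,   0.        ,   1.        ]]), 'R': array([[ 0.23166899,  0.9726817 , -0.01482514],
       [ 0.80764028, -0.20081051, -0.55442972],
       [-0.54226068,  0.1164708 , -0.83209849]]), 't': array([-196.81446397, -380.5848979 , 1972.86691619])}
{'intrinsics': array([[420.49635999,   0.        , 325.69816261],
       [  0.        , 420.49635999, 194.70381351],
       [  0.        ,   0.        ,   1.        ]]), 'R': array([[-0.115498  , -0.99330666, -0.00144586],
       [-0.96735938,  0.11281124, -0.22691289],
       [ 0.22555719, -0.02480931, -0.97391399]]), 't': array([ 116.21029329,  522.21547552, 1134.14675137])}
```

View pics/top0.png

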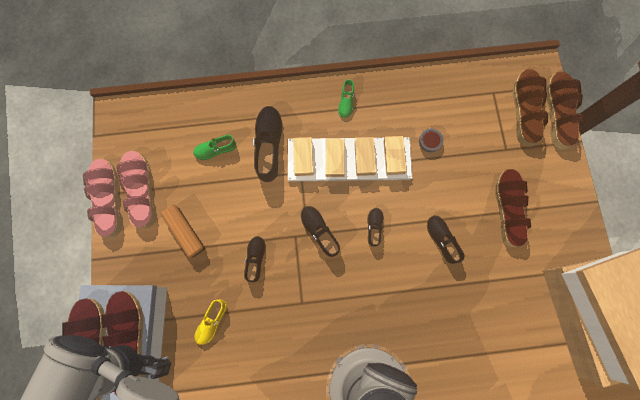

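View pics/scene0.png

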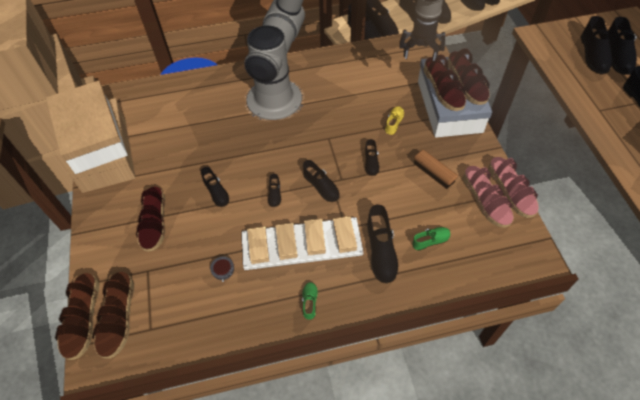

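The top view shows the big shoe at (267,142), the tin at (431,140) and the block tops at about (303,335,366,396; 156). The black shoes are at (255,259), (320,231), (375,227) and (446,240). The scene view agrees.

```bash
cat > h.py <<'E'
import numpy as np,cv2
from rig import sensors,snapshot,camera_params
def ray(P,uv,z):
    K,R,t=P["intrinsics"],P["R"],P["t"]
    uv=np.atleast_2d(uv).astype(float)
    d=np.c_[uv,np.ones(len(uv))]@np.linalg.inv(K).T@R
    C=-R.T@t
    return C+d*((z-C[2])/d[:,2])[:,None]
def proj(P,X):
    c=np.atleast_2d(X)@P["R"].T+P["t"]; c=c@P["intrinsics"].T
    return c[:,:2]/c[:,2:]
def blobs(m,amin):
    cs,_=cv2.findContours(m.astype(np.uint8),cv2.RETR_EXTERNAL,cv2.CHAIN_APPROX_NONE)
    return [c[:,0,:] for c in cs if cv2.contourArea(c)>amin]
def rect(X):
    (c,(w,h),a)=cv2.minAreaRect(X[:,:2].astype(np.float32))
    a=np.radians(a)
    if w<h: w,h,a=h,w,a+np.pi/2
    a=(a+np.pi/2)%np.pi-np.pi/2   # axis heading nearest +x
    return np.round(c,1),round(w,1),round(h,1),round(a,3)
E
python3 - <<'E'
from h import *
for n in("top","scene"):
    P=camera_params(n);im=cv2.imread(f"pics/{n}0.png");hsv=cv2.cvtColor(im,cv2.COLOR_BGR2HSV)
    print(n)
    for c in blobs(cv2.morphologyEx(((hsv[...,2]<75)).astype(np.uint8),cv2.MORPH_OPEN,np.ones((3,3))),150):
        X=ray(P,c,20)
        m=c.mean(0)
        if 200<X[:,0].mean()<800 and abs(X[:,1].mean())<450: print("dark",m.round(),len(c),rect(X))
    w=(hsv[...,1]<140)&(hsv[...,2]>215)
    for c in blobs(w,150):
        print("light",c.mean(0).round(),rect(ray(P,c,18)))
    b=(hsv[...,1]>40)&(hsv[...,1]<150)&(hsv[...,2]>190)
    for c in blobs(cv2.morphologyEx(b.astype(np.uint8),cv2.MORPH_OPEN,np.ones((3,3))),150):
        print("wood",c.mean(0).round(),rect(ray(P,c,48)))
E
```

```text
top
dark [256. 257.] 118 (array([380.8, 274. ]), 121.1, 46.5, np.float64(-0.157))
dark [436. 234.] 74 (array([ 392.5, -247.3]), 82.0, 33.1, np.float64(0.488))
dark [450. 237.] 98 (array([ 376.2, -286.3]), 137.9, 19.4, np.float64(0.393))
dark [314. 222.] 107 (array([463.5,  97.3]), 81.2, 57.9, np.float64(0.353))
dark [267. 147.] 234 (array([720.8, 210.3]), 236.7, 77.6, np.float64(-0.141))
light [596. 359.] (array([  10.8, -619.9]), 146.0, 20.0, np.float64(0.1))
light [624. 312.] (array([ 121.5, -688.6]), 370.3, 155.6, np.float64(-0.283))
light [105. 220.] (array([541.1, 698. ]), 48.8, 46.1, np.float64(-0.835))
light [138. 211.] (array([553.9, 603.2]), 56.8, 41.5, np.float64(1.455))
light [339. 158.] (array([651.4,   8.6]), 293.8, 132.3, np.float64(1.455))
light [400. 156.] (array([ 634.6, -174.8]), 130.2, 73.5, np.float64(-0.102))
wood [222. 394.] (array([ 45.8, 385.4]), 214.6, 33.5, np.float64(1.455))
wood [599. 367.] (array([  -4.2, -604.2]), 101.9, 19.5, np.float64(0.106))
wood [525. 369.] (array([  -3.3, -427.1]), 212.4, 116.7, np.float64(-1.563))
wood [623. 311.] (array([ 127.2, 
[... 1588 characters left out ...]
 66.0, np.float64(0.426))
dark [370. 161.] 72 (array([392.9, 272.5]), 119.9, 49.4, np.float64(-0.204))
light [267. 236.] (array([ 612.3, -131. ]), 86.6, 46.6, np.float64(0.049))
light [326. 243.] (array([653.9,  31.3]), 245.1, 138.2, np.float64(1.464))
wood [258. 246.] (array([ 643.7, -162. ]), 119.9, 57.4, np.float64(-0.07))
wood [287. 241.] (array([652.9, -73.8]), 118.2, 53.1, np.float64(-0.077))
wood [316. 237.] (array([657.9,  17.7]), 117.4, 55.0, np.float64(-0.214))
wood [345. 235.] (array([671.6, 109. ]), 121.2, 54.7, np.float64(-0.086))
wood [103. 126.] (array([  29.5, -627.1]), 122.6, 63.5, np.float64(0.172))
wood [497.   8.] (array([-254.8, 1016.9]), 251.8, 50.6, np.float64(-1.284))
```

```bash
cat >> h.py <<'E'
def go(x,y,z,head):
    """tool-axis shifts (after turning) from the present pose to the target"""
    o=sensors.get_obs();R=o["tool_rot"];p=o["tool_pos"]
    h=np.arctan2(R[1,2],R[0,2])
    T=np.array([[0,-np.sin(head),np.cos(head)],[0,np.cos(head),np.sin(head)],[-1,0,0]])
    d=np.array([x,y,z])-p
    rv=cv2.Rodrigues(R.T@T)[0].ravel()
    s=T.T@d
    print("t",round(o["time_s"],2),"pos",p.round(1),"head",round(h,3),"gap",round(o["finger_gap"],1),"F",o["wrist_force"].round(1))
    print("turn",rv.round(3),"shift after turn",s.round(1),"n>=",np.ceil(abs(s[1:]).max()/40),np.ceil(abs(s[0])/40))
E
python3 - <<'E'
from h import *
P=camera_params("wrist");o=sensors.get_obs();R=P["R"];C=-R.T@P["t"]
print(o["tool_rot"].T@(C-o["tool_pos"]),(R@o["tool_rot"]).round(3),P["intrinsics"])
go(360,272,230,-0.16)
P=camera_params("top")
for uv in [(255,259),(320,231),(375,227),(446,240)]: print(ray(P,uv,20).round())
E
```

```text
[-1.69690406e+02  1.78594239e-02 -8.35748801e+01] [[ 0.     1.     0.001]
 [-0.323 -0.001  0.946]
 [ 0.946 -0.001  0.323]] [[318.63374912   0.         318.26068086]
 [  0.         318.63374912 192.38159406]
 [  0.           0.           1.        ]]
t 0.1 pos [175.8 494.3 203.4] head -0.342 gap 85.6 F [0.4 0.1 0.5]
turn [-0.182 -0.     0.001] shift after turn [ -26.6 -190.1  217.3] n>= 6.0 1.0
[[379. 275.  20.]]
[[437.  83.  20.]]
[[430. -76.  20.]]
[[ 369. -273.   20.]]
```

```bash
python3 -m jog '{"jaw":[0,0,0,0,0,0,0,0,0],"xyz":[[0,0,0],[0,0,0],[-4,-27,31],[-4,-27,31],[-4,-27,31],[-4,-27,31],[-4,-27,31],[-4,-27,31],[-4,-27,31]],"rot":[[-0.09,0,0],[-0.09,0,0],[0,0,0],[0,0,0],[0,0,0],[0,0,0],[0,0,0],[0,0,0],[0,0,0]]}' 40
cat >> h.py <<'E'
def look(name):
    P=camera_params("wrist");im=snapshot("wrist");cv2.imwrite(f"pics/{name}.png",im);np.savez(f"pics/{name}.npz",**P)
    return P,im
E
python3 - <<'E'
from h import *
go(360,272,230,-0.16); look("w1")
E
```

```text
time_s: 0.85
tool_pos: [359.3, 273.1, 227.3]
tool_rot: [[-0.008, 0.137, 0.991], [-0.006, 0.991, -0.137], [-1.0, -0.007, -0.007]]
wrist_force: [1.5, 1.5, -0.8]
finger_gap: 85.3
t 0.85 pos [359.3 273.1 227.3] head -0.137 gap 85.3 F [ 1.5  1.5 -0.8]
turn [ 0.023 -0.007  0.007] shift after turn [-2.7 -1.   0.9] n>= 1.0 1.0
```

View pics/w1.png

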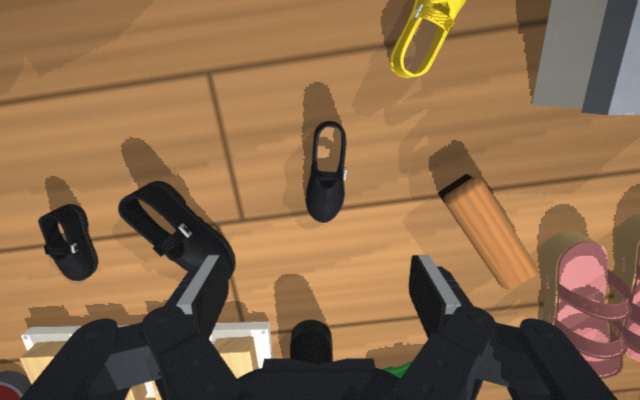

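w1 shows shoe d at (326,172), with its heel at row 121. Shoe c is at (175,230) and b at (68,243), both with heels up. The yellow shoe is clear of them.

```bash
cat >> h.py <<'E'
def shoe(name,uv,z=0,zm=25):
    """heel (plane z), width-mid line and heading of the dark blob at uv"""
    P=np.load(f"pics/{name}.npz");im=cv2.imread(f"pics/{name}.png")
    m=(im.max(2)<62).astype(np.uint8)
    m=cv2.morphologyEx(m,cv2.MORPH_CLOSE,np.ones((3,3)))
    c=min(blobs(m,200),key=lambda c:np.linalg.norm(c.mean(0)-uv))
    k=np.zeros(m.shape,np.uint8);cv2.fillPoly(k,[c],1)
    v,u=np.nonzero(k);uv=np.c_[u,v]
    X=ray(P,uv,zm)[:,:2];h=rect(X)[3]
    for _ in range(3):
        e=np.array([np.cos(h),np.sin(h)]);n=np.array([-e[1],e[0]])
        s=X@e;q=X@n;s0,L=s.min(),np.ptp(s)
        b=np.arange(s0+.15*L,s0+.55*L,3)
        mid=[(q[abs(s-t)<2].min()+q[abs(s-t)<2].max())/2 for t in b]
        a,_=np.polyfit(b,mid,1);h+=np.arctan(a)
    e=np.array([np.cos(h),np.sin(h)]);n=np.array([-e[1],e[0]])
    wid=np.median([np.ptp(q[abs(s-t)<2]) for t in b])
    S=ray(P,uv,z)[:,:2]@e
    lat=np.median(mid); heel=S.min()
    print(f"{name}: heel {(heel*e+lat*n).round(1)} len0 {np.ptp(S):.0f} waist {wid:.0f} head {h:.3f} e {e.round(3)} px {c.min(0)} {c.max(0)}")
    return heel,lat,e,n,h
E
python3 - <<'E'
from h import *
for nm,uv,L in(("d",(326,172),130),("c",(175,230),166),("b",(68,243),112)):
    heel,lat,e,n,h=shoe("w1",uv)
    print(nm,"origin",((heel+L/2)*e+lat*n).round(1))
    g=(heel+L/2-L*.13)*e+lat*n   # grasp x=-0.13L
    print("grasp",g.round(1))
    if nm=="d": go(*g,70,h)
E
```

```text
w1: heel [319.2 291. ] len0 134 waist 37 head -0.207 e [ 0.979 -0.205] px [306 121] [344 221]
d origin [382.8 277.7]
grasp [366.3 281.1]
t 0.9 pos [364.5 268.1 228. ] head -0.142 gap 85.9 F [ 4.9 -3.   1.3]
turn [ 0.065 -0.002  0.01 ] shift after turn [158.   13.1  -0.9] n>= 1.0 4.0
w1: heel [380.4 -64.5] len0 118 waist 60 head -0.201 e [ 0.98  -0.199] px [ 39 204] [ 96 279]
c origin [461.8 -81.1]
grasp [440.6 -76.8]
w1: heel [380.4 -64.5] len0 118 waist 60 head -0.201 e [ 0.98  -0.199] px [ 39 204] [ 96 279]
b origin [435.3 -75.7]
grasp [421.  -72.8]
```

```bash
python3 -m jog '{"jaw":[0,0,0,0,0,0,0],"xyz":[[0,0,0],[30,13,-1],[32,0,0],[32,0,0],[32,0,0],[32,0,0],[0,0,0]],"rot":[[0.065,0,0.01],[0,0,0],[0,0,0],[0,0,0],[0,0,0],[0,0,0],[0,0,0]]}'
python3 - <<'E'
from h import *
go(366.3,281.1,9,-0.207)
E
```

```text
time_s: 1.48
tool_pos: [372.0, 278.2, 66.2]
tool_rot: [[0.005, 0.223, 0.975], [0.004, 0.975, -0.223], [-1.0, 0.005, 0.004]]
wrist_force: [-1.4, -1.0, -1.4]
finger_gap: 85.3
t 1.48 pos [372.  278.2  66.2] head -0.225 gap 85.3 F [-1.4 -1.  -1.4]
turn [-0.018  0.004 -0.005] shift after turn [57.2  1.7 -6.2] n>= 1.0 2.0
```

```bash
python3 -m jog '{"jaw":[0,0,0,0,1,1,1,1,1,1],"xyz":[[20,2,-6],[28,0,0],[9,0,0],[0,0,0],[0,0,0],[0,0,0],[0,0,0],[0,0,0],[0,0,0],[0,0,0]],"rot":[[-0.018,0,0],[0,0,0],[0,0,0],[0,0,0],[0,0,0],[0,0,0],[0,0,0],[0,0,0],[0,0,0],[0,0,0]]}' 40
python3 - <<'E'
from h import *
go(366.3,281.1,9,-0.207)
E
```

```text
time_s: 2.32
tool_pos: [371.6, 285.4, 16.9]
tool_rot: [[0.014, 0.204, 0.979], [0.009, 0.979, -0.205], [-1.0, 0.012, 0.012]]
wrist_force: [0.0, 0.0, -0.8]
finger_gap: 23.4
t 2.32 pos [371.6 285.4  16.9] head -0.206 gap 23.4 F [ 0.   0.  -0.8]
turn [ 0.001  0.012 -0.012] shift after turn [ 7.9 -5.3 -4.3] n>= 1.0 1.0
```

```bash
python3 - <<'E'
from h import *
look("w2");print(sensors.get_obs()["finger_gap"],sensors.get_obs()["wrist_force"],sensors.get_obs()["tool_pos"])
E
```

```text
23.620968115469434 [ 0.49054341 -0.84061236 -0.94742726] [371.61974377 285.45442202  16.84834008]
```

View pics/w2.png

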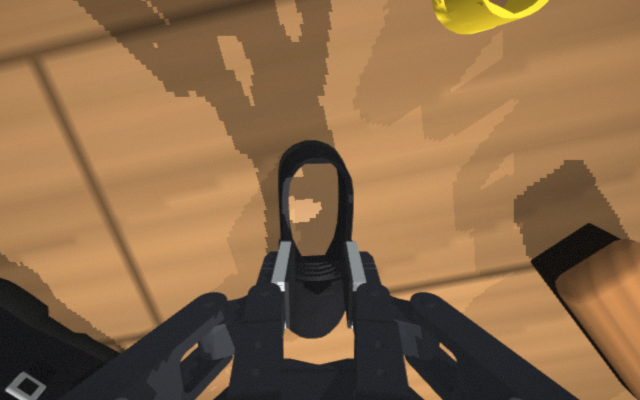

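w2 shows the fingers closed around the front part of d at (290–347, 265), with the heel rim at row 140. The gap is only 23.6, so the grip is probably too high or too far forward. I'll measure where the heel is.

```bash
python3 - <<'E'
from h import *
P=np.load("pics/w2.npz");o=sensors.get_obs()
for z in(0,20,39,46): print(z,((ray(P,[(316,140),(280,200),(353,200),(318,338)],z)-o["tool_pos"])@o["tool_rot"]).round(1).tolist())
a=cv2.imread("pics/w1.png")[110:235,290:370];b=cv2.imread("pics/w1.png")[170:295,110:250];c=cv2.imread("pics/w2.png")[130:350,220:420]
cv2.imwrite("pics/crop1.png",np.hstack([cv2.resize(i,None,fx=440/i.shape[0]*.8,fy=440/i.shape[0]*.8)[:352] for i in(a,c)]))
E
```

```text
0 [[16.2, -1.4, -52.5], [16.4, -23.9, -15.1], [16.9, 21.6, -14.9], [18.0, -0.4, 93.9]]
20 [[-3.9, -1.3, -55.9], [-3.7, -21.3, -22.5], [-3.2, 19.2, -22.3], [-2.2, -0.3, 74.8]]
39 [[-22.9, -1.1, -59.0], [-22.7, -18.9, -29.5], [-22.3, 17.0, -29.3], [-21.5, -0.3, 56.6]]
46 [[-29.9, -1.1, -60.2], [-29.8, -18.0, -32.1], [-29.4, 16.2, -31.9], [-28.5, -0.3, 49.9]]
```

View pics/crop1.png

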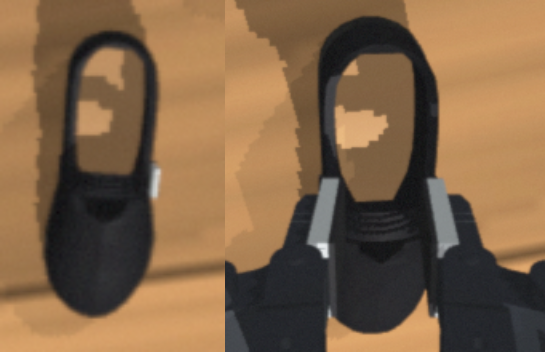

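```bash
python3 -m jog '{"jaw":[0.3,0.3,0.3,0.3,0.3,0.3,0.3],"xyz":[[0,0,0],[0,0,0],[0,0,-2],[5,0,-2],[5,0,0],[0,0,0],[0,0,0]],"rot":[[0,0,0],[0,0,0],[0,0,0],[0,0,0],[0,0.012,-0.012],[0,0,0],[0,0,0]]}' 40
python3 - <<'E'
from h import *
go(366.6,286,7,-0.207)
E
```

```text
time_s: 2.95
tool_pos: [367.4, 286.5, 5.9]
tool_rot: [[-0.001, 0.205, 0.979], [-0.001, 0.979, -0.205], [-1.0, -0.001, -0.001]]
wrist_force: [0.2, -1.2, 0.6]
finger_gap: 59.8
t 2.95 pos [367.4 286.5   5.9] head -0.206 gap 59.8 F [ 0.2 -1.2  0.6]
turn [ 0.001 -0.001  0.001] shift after turn [-1.1 -0.6 -0.7] n>= 1.0 1.0
```

```bash
python3 -m jog '{"jaw":[1,1,1,1,1,1],"xyz":[[0,0,0],[0,0,0],[0,0,0],[0,0,0],[0,0,0],[0,0,0]],"rot":[[0,0,0],[0,0,0],[0,0,0],[0,0,0],[0,0,0],[0,0,0]]}' 40
python3 - <<'E'
from h import *
go(366.6,286,7,-0.207)
E
```

```text
time_s: 3.45
tool_pos: [367.2, 286.3, 5.8]
tool_rot: [[-0.002, 0.205, 0.979], [-0.001, 0.979, -0.205], [-1.0, -0.002, -0.002]]
wrist_force: [-0.2, -0.6, -0.3]
finger_gap: 37.6
t 3.45 pos [367.2 286.3   5.8] head -0.206 gap 37.6 F [-0.2 -0.6 -0.3]
turn [ 0.001 -0.002  0.002] shift after turn [-1.2 -0.4 -0.5] n>= 1.0 1.0
```

```bash
python3 -m jog '{"jaw":[1,1,1,1,1,1,1,1,1,1,1,1,1,1,1,1],"xyz":[[-15,0,0],[-35,0,0],[-35,0,0],[-35,0,0],[0,0,0],[-8,-30,20],[-8,-30,20],[-8,-30,20],[-8,-30,20],[-8,-30,20],[-8,-30,20],[-8,-30,20],[-8,-30,20],[-8,-30,20],[-8,-30,20],[0,0,0]],"rot":[[0,0,0],[0,0,0],[0,0,0],[-0.053,0,0],[-0.053,0,0],[0,0,0],[0,0,0],[0,0,0],[0,0,0],[0,0,0],[0,0,0],[0,0,0],[0,0,0],[0,0,0],[0,0,0],[0,0,0]]}'
python3 - <<'E'
from h import *
go(590,-73,150,-0.1);look("w3")
E
```

```text
time_s: 4.78
tool_pos: [543.2, -44.7, 212.8]
tool_rot: [[-0.005, 0.086, 0.996], [-0.005, 0.996, -0.086], [-1.0, -0.005, -0.005]]
wrist_force: [-0.2, -0.1, -1.9]
finger_gap: 37.4
t 4.78 pos [543.2 -44.7 212.8] head -0.086 gap 37.4 F [-0.2 -0.1 -1.9]
turn [ 0.014 -0.005  0.005] shift after turn [ 62.8 -23.5  49.4] n>= 2.0 2.0
```

View pics/w3.png

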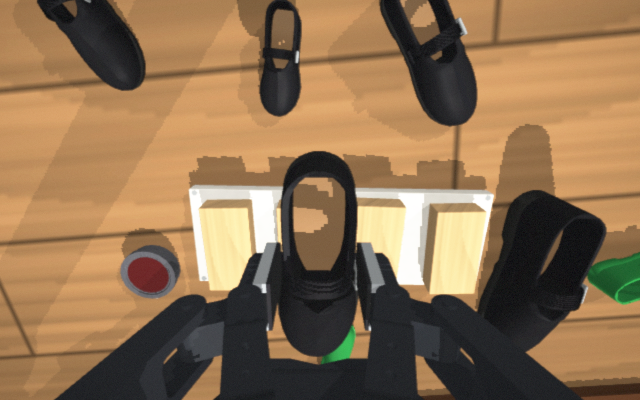

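w3 shows d gripped straight, with the heel at (318,152). The block tops' back ends are at about (228,200) and (457,205). The tin is at (149,272), the big shoe is on the right, b is at (282,60), c at (435,70) and a at the upper left (110,50).

```bash
python3 - <<'E'
from h import *
P=np.load("pics/w3.npz");im=cv2.imread("pics/w3.png");hsv=cv2.cvtColor(im,cv2.COLOR_BGR2HSV)
for uv in[(228,260),(228,203),(455,260),(458,206),(100,120),(385,220),(432,260),(300,178)]: print(uv,hsv[uv[1],uv[0]])
m=(hsv[...,1]>60)&(hsv[...,1]<135)&(hsv[...,2]>185)&(hsv[...,0]>15)
for c in blobs(cv2.morphologyEx(m.astype(np.uint8),cv2.MORPH_OPEN,np.ones((5,5))),1000):
    print(c.min(0),c.max(0),rect(ray(P,c,48)), cv2.boxPoints(cv2.minAreaRect(ray(P,c,48)[:,:2].astype(np.float32))).round(1).tolist())
E
```

```text
(228, 260) [ 24  79 253]
(228, 203) [ 18 111 166]
(455, 260) [ 24  82 253]
(458, 206) [ 16 110 164]
(100, 120) [ 15 129 197]
(385, 220) [ 24  78 253]
(432, 260) [ 17 114 175]
(300, 178) [114  25  51]
[429 211] [485 294] (array([663.9, 108. ]), 110.9, 56.1, np.float64(-0.067)) [[606.7000122070312, 83.69999694824219], [717.4000244140625, 76.30000305175781], [721.0999755859375, 132.3000030517578], [610.5, 139.6999969482422]]
[199 207] [252 290] (array([ 635.9, -160.2]), 110.2, 58.3, np.float64(-0.085)) [[578.5, -184.60000610351562], [688.2999877929688, -194.0], [693.2999877929688, -135.89999389648438], [583.5, -126.5]]
[356 206] [404 267] (array([633.5,  17. ]), 78.4, 52.8, np.float64(-0.107)) [[591.7000122070312, -5.0], [669.5999755859375, -13.399999618530273], [675.2999877929688, 39.099998474121094], [597.2999877929688, 47.5]]
```

```bash
cat >> h.py <<'E'
E=np.array([np.cos(-.102),np.sin(-.102)])
BC=np.array([[663.9,108],[654.4,18.2],[644.8,-71.2],[635.9,-160.2]]) # block centres, big shoe end first
def place(i,heeloff,z):
    p=BC[i]-55*E+heeloff*E
    go(*p,z,-.102)
E
python3 - <<'E'
from h import *
P=np.load("pics/w3.npz");p=np.array([543.2,-44.7,212.8])
X=ray(P,[(318,152)],207)[0]-p;print(X)
place(2,48,110)
E
```

```text
[-47.30268967   3.8907998   -5.8       ]
t 4.83 pos [541.5 -42.3 211.9] head -0.086 gap 37.3 F [-0.6  0.3 -1.7]
turn [ 0.016 -0.008  0.003] shift after turn [101.9 -18.2  98.7] n>= 3.0 3.0
```

```bash
python3 -m jog '{"jaw":[1,1,1,1,1,1,1],"xyz":[[0,-4,24],[20,-4,24],[26,-4,24],[26,-4,24],[26,0,0],[0,0,0],[0,0,0]],"rot":[[0.016,-0.008,0.003],[0,0,0],[0,0,0],[0,0,0],[0,0,0],[0,0,0],[0,0,0]]}'
python3 - <<'E'
from h import *
place(2,48,56)
E
```

```text
time_s: 5.42
tool_pos: [635.7, -63.5, 108.4]
tool_rot: [[-0.003, 0.102, 0.995], [0.003, 0.995, -0.102], [-1.0, 0.003, -0.004]]
wrist_force: [-0.2, 0.0, -0.1]
finger_gap: 37.5
t 5.42 pos [635.7 -63.5 108.4] head -0.102 gap 37.5 F [-0.2  0.  -0.1]
turn [ 0.    -0.004 -0.003] shift after turn [52.4 -6.8  2.9] n>= 1.0 2.0
```

```bash
python3 -m jog '{"jaw":[1,1,1,1,1],"xyz":[[10,-7,3],[25,0,0],[14,0,0],[0,0,0],[0,0,0]],"rot":[[0,0,0],[0,0,0],[0,-0.004,-0.003],[0,0,0],[0,0,0]]}'
python3 - <<'E'
from h import *
place(2,48,54)
E
```

```text
time_s: 5.83
tool_pos: [639.2, -70.1, 64.2]
tool_rot: [[0.008, 0.099, 0.995], [-0.002, 0.995, -0.099], [-1.0, -0.002, 0.009]]
wrist_force: [0.1, 0.0, 0.5]
finger_gap: 37.0
t 5.83 pos [639.2 -70.1  64.2] head -0.099 gap 37.0 F [0.1 0.  0.5]
turn [0.003 0.009 0.002] shift after turn [10.2 -0.5 -1.3] n>= 1.0 1.0
```

```bash
python3 -m jog '{"jaw":[1,1,1,1,1],"xyz":[[5,0,-1],[3,0,0],[2,0,0],[1,0,0],[0,0,0]],"rot":[[0,0.009,0.002],[0,0,0],[0,0,0],[0,0,0],[0,0,0]]}'
python3 - <<'E'
from h import *
place(2,48,54)
E
```

```text
time_s: 6.25
tool_pos: [640.7, -70.7, 58.4]
tool_rot: [[0.007, 0.099, 0.995], [-0.001, 0.995, -0.099], [-1.0, -0.0, 0.007]]
wrist_force: [-0.6, 0.2, -1.7]
finger_gap: 37.4
t 6.25 pos [640.7 -70.7  58.4] head -0.099 gap 37.4 F [-0.6  0.2 -1.7]
turn [0.003 0.007 0.   ] shift after turn [ 4.4 -0.1 -2.9] n>= 1.0 1.0
```

```bash
python3 -m jog '{"jaw":[1,1,1,1],"xyz":[[2,0,-3],[2,0,0],[2,0,0],[0,0,0]],"rot":[[0,0.007,0],[0,0,0],[0,0,0],[0,0,0]]}'
python3 - <<'E'
from h import *
place(2,48,54)
E
```

```text
time_s: 6.58
tool_pos: [638.5, -70.6, 53.9]
tool_rot: [[0.003, 0.099, 0.995], [-0.001, 0.995, -0.099], [-1.0, -0.001, 0.003]]
wrist_force: [-0.1, 0.4, -0.9]
finger_gap: 37.3
t 6.58 pos [638.5 -70.6  53.9] head -0.099 gap 37.3 F [-0.1  0.4 -0.9]
turn [0.003 0.003 0.001] shift after turn [-0.1  0.  -0.6] n>= 1.0 1.0
```

```bash
python3 -m jog '{"jaw":[1,1,0.35,0.35,0.35,0.35,0.35,0.35,0.35,0.35],"xyz":[[1,0,0],[1,0,0],[0,0,0],[0,0,0],[0,0,0],[-10,0,0],[-30,0,0],[-40,0,0],[-40,0,0],[-20,0,0]],"rot":[[0,0,0],[0,0,0],[0,0,0],[0,0,0],[0,0,0],[0,0,0],[0,0,0],[0,0,0],[0,0,0],[0,0,0]]}'
python3 - <<'E'
from h import *
go(415,60,210,0.2)
E
```

```text
time_s: 7.42
tool_pos: [634.7, -69.7, 193.5]
tool_rot: [[-0.01, 0.099, 0.995], [0.002, 0.995, -0.099], [-1.0, 0.001, -0.01]]
wrist_force: [0.7, -0.2, 0.4]
finger_gap: 55.4
t 7.42 pos [634.7 -69.7 193.5] head -0.099 gap 55.4 F [ 0.7 -0.2  0.4]
turn [-0.299 -0.01  -0.002] shift after turn [ -16.5  170.8 -189.6] n>= 5.0 1.0
```

```bash
python3 -m jog '{"jaw":[0,0,0,0,0,0,0,0,0,0,0,0],"xyz":[[-20,0,0],[-16,0,0],[0,0,0],[0,0,0],[0,30,-25],[0,30,-25],[0,30,-25],[0,30,-25],[0,30,-25],[0,30,-25],[0,17,-14],[0,0,0]],"rot":[[-0.1,0,0],[-0.1,0,0],[-0.1,0,0],[-0.1,-0.01,0],[0,0,0],[0,0,0],[0,0,0],[0,0,0],[0,0,0],[0,0,0],[0,0,0],[0,0,0]]}'
python3 - <<'E'
from h import *
look("w4")
go(415,60,210,0.3)
E
```

```text
time_s: 8.42
tool_pos: [410.9, 68.2, 240.8]
tool_rot: [[0.022, -0.313, 0.95], [0.001, 0.95, 0.313], [-1.0, -0.006, 0.021]]
wrist_force: [0.5, -0.2, 0.1]
finger_gap: 85.2
t 8.47 pos [412.5  67.5 241.1] head 0.318 gap 85.7 F [ 0.1 -0.8  0.5]
turn [0.018 0.022 0.007] shift after turn [31.1 -7.9  0.2] n>= 1.0 1.0
```

View pics/w4.png

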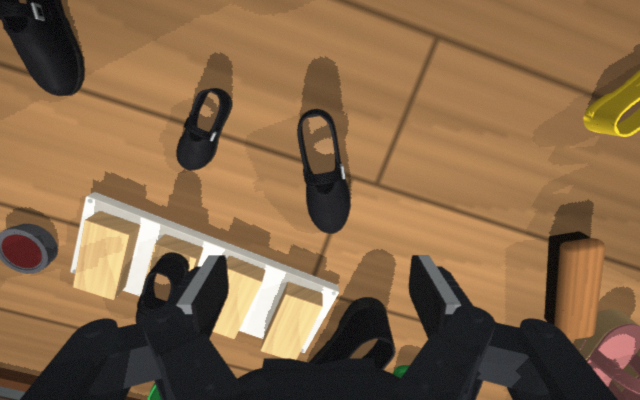

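w4 shows c at (323,170) with its heel at row 109, b at (205,130), and d standing on the second block from the tin at (165,285).

```bash
python3 - <<'E'
from h import *
shoe("w4",(205,130))
heel,lat,e,n,h=shoe("w4",(323,170))
L=166;g=(heel+L/2-21)*e+lat*n;print(g)
go(*g,70,h)
E
```

```text
w4: heel [380.8 -64.6] len0 115 waist 40 head -0.192 e [ 0.982 -0.191] px [177  88] [231 169]
w4: heel [366.7  46.3] len0 173 waist 46 head 0.458 e [0.897 0.442] px [298 109] [349 232]
[422.25948485  73.69021067]
t 8.47 pos [412.5  67.5 241.1] head 0.318 gap 85.7 F [ 0.1 -0.8  0.5]
turn [-0.14   0.021  0.008] shift after turn [171.1   1.2  11.5] n>= 1.0 5.0
```

```bash
python3 -m jog '{"jaw":[0,0,0,0,0,0,0,0,0],"xyz":[[0,0,0],[0,0,0],[30,1,11],[35,0,0],[35,0,0],[35,0,0],[33,0,0],[0,0,0],[0,0,0]],"rot":[[-0.07,0.021,0.008],[-0.07,0,0],[0,0,0],[0,0,0],[0,0,0],[0,0,0],[0,0,0],[0,0,0],[0,0,0]]}'
python3 - <<'E'
from h import *
go(422.3,73.7,7,0.458)
E
```

```text
time_s: 9.22
tool_pos: [438.5, 69.2, 74.2]
tool_rot: [[0.022, -0.447, 0.894], [-0.002, 0.895, 0.447], [-1.0, -0.011, 0.019]]
wrist_force: [0.5, -1.1, 0.2]
finger_gap: 85.7
t 9.22 pos [438.5  69.2  74.2] head 0.463 gap 85.7 F [ 0.5 -1.1  0.2]
turn [0.005 0.019 0.011] shift after turn [ 67.2  11.2 -12.5] n>= 1.0 2.0
```

```bash
python3 -m jog '{"jaw":[0,0,0,0,0,0],"xyz":[[0,11,-12],[0,0,0],[25,0,0],[25,0,0],[0,0,0],[0,0,0]],"rot":[[0,0.019,0.011],[0,0,0],[0,0,0],[0,0,0],[0,0,0],[0,0,0]]}'
python3 - <<'E'
from h import *
go(422.3,73.7,7,0.458)
E
```

```text
time_s: 9.72
tool_pos: [430.3, 73.7, 33.0]
tool_rot: [[0.017, -0.446, 0.895], [-0.0, 0.895, 0.446], [-1.0, -0.008, 0.015]]
wrist_force: [0.1, -0.6, 0.4]
finger_gap: 85.2
t 9.72 pos [430.3  73.7  33. ] head 0.463 gap 85.2 F [ 0.1 -0.6  0.4]
turn [0.005 0.015 0.008] shift after turn [26.   3.6 -7.2] n>= 1.0 1.0
```

```bash
python3 -m jog '{"jaw":[0,0,0,0,0],"xyz":[[0,3,-7],[15,0,0],[10,0,-1],[4,0,0],[0,0,0]],"rot":[[0,0.015,0.008],[0,0,0],[0,0.015,0.008],[0,0,0],[0,0,0]]}'
python3 - <<'E'
from h import *
go(422.3,73.7,7,0.458)
E
```

```text
time_s: 10.13
tool_pos: [425.4, 72.9, 10.4]
tool_rot: [[-0.009, -0.447, 0.894], [0.001, 0.894, 0.447], [-1.0, 0.005, -0.008]]
wrist_force: [-0.1, 0.2, -0.9]
finger_gap: 85.4
t 10.13 pos [425.4  72.9  10.4] head 0.464 gap 85.4 F [-0.1  0.2 -0.9]
turn [ 0.006 -0.008 -0.005] shift after turn [ 3.4  2.1 -2.4] n>= 1.0 1.0
```

```bash
python3 -m jog '{"jaw":[0.3,1,1,1,1,1,1],"xyz":[[3,2,-2],[0,0,0],[0,0,0],[0,0,0],[0,0,0],[0,0,0],[0,0,0]],"rot":[[0.006,-0.008,-0.005],[0,0,0],[0,0,0],[0,0,0],[0,0,0],[0,0,0],[0,0,0]]}' 50
python3 - <<'E'
from h import *
go(422.3,73.7,7,0.458)
p=sensors.get_obs()["tool_pos"][:2];print((p-[366.7,46.3])@[.897,.442])
E
```

```text
time_s: 10.72
tool_pos: [422.7, 74.0, 9.3]
tool_rot: [[0.002, -0.442, 0.897], [-0.0, 0.897, 0.442], [-1.0, -0.001, 0.002]]
wrist_force: [1.0, -0.2, -2.1]
finger_gap: 45.3
t 10.72 pos [422.7  74.    9.3] head 0.457 gap 45.3 F [ 1.  -0.2 -2.1]
turn [-0.001  0.002  0.001] shift after turn [ 2.3 -0.1 -0.5] n>= 1.0 1.0
62.456970420782426
```

```bash
python3 -m jog '{"jaw":[1,1,1,1,1,1,1,1,1,1,1,1,1,1,1],"xyz":[[-10,0,0],[-30,0,0],[-35,0,0],[-35,0,0],[-30,0,0],[0,0,0],[0,7,30],[0,7,30],[0,7,30],[0,7,30],[0,7,30],[0,7,30],[0,7,25],[0,5,20],[0,0,0]],"rot":[[0,0,0],[0.1,0,0],[0.115,0,0],[0.115,0,0],[0.115,0,0],[0.115,0,0],[0,0,0],[0,0,0],[0,0,0],[0,0,0],[0,0,0],[0,0,0],[0,0,0],[0,0,0],[0,0,0]]}'
python3 - <<'E'
from h import *
place(0,62.5,100)
P,im=look("w5");o=sensors.get_obs()
m=(im.max(2)<62).astype(np.uint8)
v=np.nonzero(m[100:,300:335].any(1))[0][:3]+100
print(v,((ray(P,[(318,v[0])],o["tool_pos"][2]-9.3)[0]-o["tool_pos"])@o["tool_rot"]).round(1))
E
```

```text
time_s: 11.97
tool_pos: [655.0, 99.2, 148.6]
tool_rot: [[-0.013, 0.132, 0.991], [-0.0, 0.991, -0.132], [-1.0, -0.002, -0.013]]
wrist_force: [-1.1, 0.1, -3.1]
finger_gap: 45.4
t 11.97 pos [655.   99.2 148.6] head -0.133 gap 45.4 F [-1.1  0.1 -3.1]
turn [-0.031 -0.013  0.002] shift after turn [48.6  9.7 15.4] n>= 1.0 2.0
[124 125 126] [ 10.2   0.2 -60.5]
```

```bash
python3 -m jog '{"jaw":[1,1,1,1,1,1],"xyz":[[0,0,0],[0,10,15],[25,0,0],[25,0,0],[0,0,0],[0,0,0]],"rot":[[-0.031,-0.013,0.002],[0,0,0],[0,0,0],[0,0,0],[0,0,0],[0,0,0]]}'
python3 - <<'E'
from h import *
place(0,62,60)
E
```

```text
time_s: 12.52
tool_pos: [663.5, 107.3, 95.3]
tool_rot: [[-0.01, 0.1, 0.995], [-0.001, 0.995, -0.1], [-1.0, -0.002, -0.01]]
wrist_force: [0.6, 0.4, -1.8]
finger_gap: 45.3
t 12.52 pos [663.5 107.3  95.3] head -0.1 gap 45.3 F [ 0.6  0.4 -1.8]
turn [ 0.002 -0.01   0.002] shift after turn [35.3  0.7  7.4] n>= 1.0 1.0
```

```bash
python3 -m jog '{"jaw":[1,1,1,1,1],"xyz":[[5,1,7],[15,0,0],[13,0,0],[0,0,0],[0,0,0]],"rot":[[0,-0.01,0.002],[0,0,0],[0,0,0],[0,0,0],[0,0,0]]}'
python3 - <<'E'
from h import *
place(0,62,57)
E
```

```text
time_s: 12.93
tool_pos: [673.3, 107.4, 67.5]
tool_rot: [[0.01, 0.1, 0.995], [0.001, 0.995, -0.1], [-1.0, 0.002, 0.009]]
wrist_force: [-0.4, 0.1, -1.0]
finger_gap: 45.5
t 12.93 pos [673.3 107.4  67.5] head -0.101 gap 45.5 F [-0.4  0.1 -1. ]
turn [ 0.002  0.009 -0.002] shift after turn [10.5 -0.4 -2.4] n>= 1.0 1.0
```

```bash
python3 -m jog '{"jaw":[1,1,1,1,1],"xyz":[[4,0,-2],[4,0,0],[2,0,0],[0,0,0],[0,0,0]],"rot":[[0,0.009,-0.002],[0,0,0],[0,0,0],[0,0,0],[0,0,0]]}'
python3 - <<'E'
from h import *
place(0,62,57)
E
```

```text
time_s: 13.35
tool_pos: [673.5, 107.6, 61.3]
tool_rot: [[0.006, 0.1, 0.995], [-0.0, 0.995, -0.1], [-1.0, 0.001, 0.006]]
wrist_force: [0.0, 0.1, -1.4]
finger_gap: 45.0
t 13.35 pos [673.5 107.6  61.3] head -0.101 gap 45.0 F [ 0.   0.1 -1.4]
turn [ 0.001  0.006 -0.001] shift after turn [ 4.3 -0.6 -2.6] n>= 1.0 1.0
```

```bash
python3 -m jog '{"jaw":[1,1,1,1],"xyz":[[3,0,-3],[2,0,0],[1,0,0],[0,0,0]],"rot":[[0,0.006,0],[0,0,0],[0,0,0],[0,0,0]]}'
python3 - <<'E'
from h import *
place(0,62,57)
E
```

```text
time_s: 13.68
tool_pos: [670.7, 108.0, 57.5]
tool_rot: [[0.002, 0.1, 0.995], [0.001, 0.995, -0.1], [-1.0, 0.001, 0.002]]
wrist_force: [-0.2, -0.7, -2.1]
finger_gap: 45.2
t 13.68 pos [670.7 108.   57.5] head -0.1 gap 45.2 F [-0.2 -0.7 -2.1]
turn [ 0.002  0.002 -0.001] shift after turn [ 0.5 -0.7  0.2] n>= 1.0 1.0
```

Release with a partial opening, lift, and head to a, going by the tin side at height.

```bash
python3 -m jog '{"jaw":[1,1,0.3,0.3,0.3,0.3,0.3,0.3,0.3,0.3],"xyz":[[1,0,0],[1,0,0],[0,0,0],[0,0,0],[0,0,0],[-10,0,0],[-30,0,0],[-40,0,0],[-40,0,0],[-40,0,0]],"rot":[[0,0,0],[0,0,0],[0,0,0],[0,0,0],[0,0,0],[0,0,0],[0,0,0],[0,0,0],[0,0,0],[0,0,0]]}'
python3 - <<'E'
from h import *
go(360,-265,235,0.4)
E
```

```text
time_s: 14.52
tool_pos: [665.8, 107.7, 212.7]
tool_rot: [[-0.018, 0.1, 0.995], [-0.0, 0.995, -0.1], [-1.0, -0.002, -0.017]]
wrist_force: [1.2, 0.2, -1.1]
finger_gap: 59.7
t 14.52 pos [665.8 107.7 212.7] head -0.101 gap 59.7 F [ 1.2  0.2 -1.1]
turn [-0.501 -0.018 -0.002] shift after turn [ -22.3 -224.2 -426.7] n>= 11.0 1.0
```

```bash
python3 -m jog '{"jaw":[0,0,0,0,0,0,0,0,0,0,0,0,0,0,0,0,0,0,0],"xyz":[[-12,0,0],[-10,0,0],[0,0,0],[0,0,0],[0,0,0],[0,-17,-33],[0,-17,-33],[0,-17,-33],[0,-17,-33],[0,-17,-33],[0,-17,-33],[0,-17,-33],[0,-17,-33],[0,-17,-33],[0,-17,-33],[0,-17,-33],[0,-17,-33],[0,-17,-28],[0,0,0]],"rot":[[-0.1,-0.018,0],[-0.1,0,0],[-0.1,0,0],[-0.1,0,0],[-0.1,0,0],[0,0,0],[0,0,0],[0,0,0],[0,0,0],[0,0,0],[0,0,0],[0,0,0],[0,0,0],[0,0,0],[0,0,0],[0,0,0],[0,0,0],[0,0,0],[0,0,0]]}'
python3 - <<'E'
from h import *
look("w6")
go(360,-265,235,0.4)
E
```

```text
time_s: 16.1
tool_pos: [364.4, -282.2, 253.4]
tool_rot: [[0.044, -0.419, 0.907], [-0.007, 0.908, 0.42], [-0.999, -0.025, 0.037]]
wrist_force: [0.7, -0.9, 0.4]
finger_gap: 85.6
t 16.15 pos [ 365.5 -280.6  253.6] head 0.433 gap 85.3 F [0.2 0.2 1.2]
turn [0.033 0.039 0.024] shift after turn [18.6 16.5  1. ] n>= 1.0 1.0
```

View pics/w6.png

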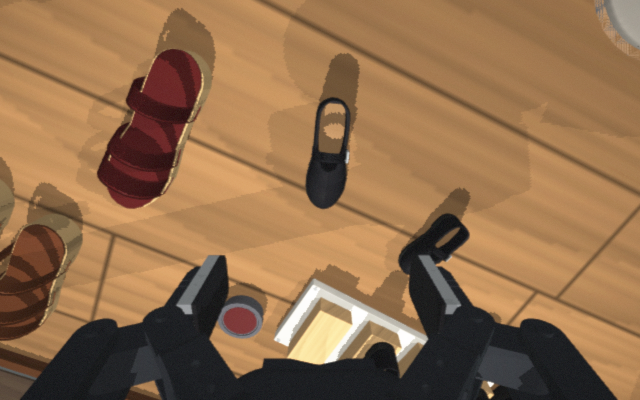

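w6 shows a at (328,155), with its heel at row 98 and toe at row 208. b is at (435,240), partly behind the finger.

```bash
python3 - <<'E'
from h import *
heel,lat,e,n,h=shoe("w6",(328,155))
L=148;g=(heel+L/2-19)*e+lat*n;print(g)
go(*g,70,h)
E
```

```text
w6: heel [ 305.8 -293.8] len0 153 waist 40 head 0.334 e [0.945 0.328] px [306  97] [349 207]
[ 357.74348813 -275.77704697]
t 16.15 pos [ 365.5 -280.6  253.6] head 0.433 gap 85.3 F [0.2 0.2 1.2]
turn [0.099 0.039 0.023] shift after turn [183.6   7.1  -5.8] n>= 1.0 5.0
```

```bash
python3 -m jog '{"jaw":[0,0,0,0,0,0,0,0,0],"xyz":[[0,0,0],[0,0,0],[30,6,-8],[33,0,0],[35,0,0],[35,0,0],[0,0,0],[20,0,0],[0,0,0]],"rot":[[0.099,0.039,0.023],[0,0,0],[0,0,0],[0,0,0],[0,0,0],[0,0,0],[0,0.02,0.02],[0,0,0],[0,0,0]]}'
python3 - <<'E'
from h import *
go(357.7,-275.8,7,0.334)
E
```

```text
time_s: 16.9
tool_pos: [362.5, -272.7, 100.4]
tool_rot: [[-0.011, -0.35, 0.937], [0.005, 0.937, 0.351], [-1.0, 0.009, -0.008]]
wrist_force: [-1.4, 1.2, -1.0]
finger_gap: 85.5
t 16.9 pos [ 362.5 -272.7  100.4] head 0.358 gap 85.5 F [-1.4  1.2 -1. ]
turn [ 0.024 -0.009 -0.009] shift after turn [93.4 -1.3 -5.6] n>= 1.0 3.0
```

```bash
python3 -m jog '{"jaw":[0,0,0,0,0,0,0],"xyz":[[10,-1,-5],[30,0,0],[30,0,0],[0,0,0],[15,0,0],[0,0,0],[0,0,0]],"rot":[[0.024,-0.009,-0.009],[0,0,0],[0,0,0],[0,0.01,0.005],[0,0,0],[0,0,0],[0,0,0]]}'
python3 - <<'E'
from h import *
go(357.7,-275.8,7,0.334)
E
```

```text
time_s: 17.48
tool_pos: [366.1, -275.8, 22.2]
tool_rot: [[0.001, -0.345, 0.938], [-0.008, 0.938, 0.345], [-1.0, -0.007, -0.002]]
wrist_force: [0.4, -0.8, 0.2]
finger_gap: 85.6
t 17.48 pos [ 366.1 -275.8   22.2] head 0.353 gap 85.6 F [ 0.4 -0.8  0.2]
turn [ 0.019 -0.002  0.007] shift after turn [15.2  2.8 -8. ] n>= 1.0 1.0
```

```bash
python3 -m jog '{"jaw":[0,0,0,0.2,1,1,1,1,1,1],"xyz":[[0,3,-8],[10,0,0],[6,0,0],[2,0,0],[0,0,0],[0,0,0],[0,0,0],[0,0,0],[0,0,0],[0,0,0]],"rot":[[0.019,0,0.007],[0,0,0],[0,0,0],[0,0,0],[0,0,0],[0,0,0],[0,0,0],[0,0,0],[0,0,0],[0,0,0]]}' 50
python3 - <<'E'
from h import *
go(357.7,-275.8,7,0.334)
p=sensors.get_obs()["tool_pos"][:2];print((p-[305.8,-293.8])@[.945,.328])
E
```

```text
time_s: 18.32
tool_pos: [359.4, -277.8, 8.7]
tool_rot: [[0.004, -0.328, 0.945], [-0.006, 0.945, 0.328], [-1.0, -0.007, 0.002]]
wrist_force: [0.2, -0.4, 0.2]
finger_gap: 41.1
t 18.32 pos [ 359.4 -277.8    8.7] head 0.334 gap 41.1 F [ 0.2 -0.4  0.2]
turn [-0.     0.002  0.007] shift after turn [ 1.7  2.5 -1. ] n>= 1.0 1.0
55.919347898403316
```

```bash
python3 -m jog '{"jaw":[1,1,1,1,1,1,1,1,1,1,1,1,1,1,1,1,1,1],"xyz":[[-10,0,0],[-32,0,0],[-35,0,0],[-38,0,0],[-38,0,0],[-15,0,0],[0,29,24],[0,29,24],[0,29,24],[0,29,24],[0,29,24],[0,29,24],[0,29,24],[0,29,24],[0,29,24],[0,29,24],[0,25,20],[0,0,0]],"rot":[[0,0,0],[0.08,0,0],[0.09,0,0],[0.09,0,0],[0.09,0,0],[0.09,0,0],[0,0,0],[0,0,0],[0,0,0],[0,0,0],[0,0,0],[0,0,0],[0,0,0],[0,0,0],[0,0,0],[0,0,0],[0,0,0],[0,0,0]]}'
python3 - <<'E'
from h import *
place(1,56,100)
P,im=look("w7");o=sensors.get_obs()
m=(im.max(2)<62).astype(np.uint8)
v=np.nonzero(m[100:,300:335].any(1))[0][:3]+100
print(v,((ray(P,[(318,v[0])],o["tool_pos"][2]-8.7)[0]-o["tool_pos"])@o["tool_rot"]).round(1))
E
```

```text
time_s: 19.82
tool_pos: [666.9, 15.4, 177.7]
tool_rot: [[-0.005, 0.138, 0.99], [-0.001, 0.99, -0.138], [-1.0, -0.002, -0.005]]
wrist_force: [-0.6, 0.5, -2.2]
finger_gap: 40.8
t 19.82 pos [666.9  15.4 177.7] head -0.138 gap 40.8 F [-0.6  0.5 -2.2]
turn [-0.036 -0.005  0.002] shift after turn [ 77.7   1.5 -11.8] n>= 1.0 2.0
[137 138 139] [  9.1   1.8 -53.9]
```

View pics/w7.png

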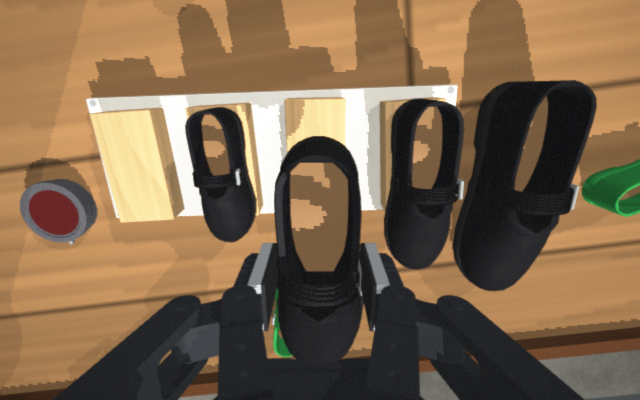

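```bash
python3 -m jog '{"jaw":[1,1,1,1,1,1],"xyz":[[0,1,-12],[25,0,0],[30,0,0],[20,0,0],[0,0,0],[0,0,0]],"rot":[[-0.036,-0.005,0.002],[0,0,0],[0,0,0],[0,0,0],[0,0,0],[0,0,0]]}'
python3 - <<'E'
from h import *
place(1,55,58)
E
```

```text
time_s: 20.37
tool_pos: [649.6, 13.6, 98.7]
tool_rot: [[-0.007, 0.101, 0.995], [-0.003, 0.995, -0.101], [-1.0, -0.003, -0.006]]
wrist_force: [1.2, 0.3, -1.7]
finger_gap: 40.7
t 20.37 pos [649.6  13.6  98.7] head -0.101 gap 40.7 F [ 1.2  0.3 -1.7]
turn [ 0.001 -0.006  0.003] shift after turn [40.7  5.   4.3] n>= 1.0 2.0
```

w7 shows d on its block with heel at (215,107), and c on its block beside the big shoe with heel at (428,100). Both heels are level with the block back ends.

```bash
python3 -m jog '{"jaw":[1,1,1,1,1,1],"xyz":[[5,5,4],[18,0,0],[15,0,0],[0,0,0],[0,0,0],[0,0,0]],"rot":[[0,-0.006,0.003],[0,0,0],[0,0,0],[0,0,0],[0,0,0],[0,0,0]]}'
python3 - <<'E'
from h import *
place(1,55,56.5)
E
```

```text
time_s: 20.87
tool_pos: [658.8, 16.9, 67.3]
tool_rot: [[0.012, 0.103, 0.995], [-0.001, 0.995, -0.103], [-1.0, 0.001, 0.012]]
wrist_force: [-0.2, 0.5, -1.4]
finger_gap: 41.0
t 20.87 pos [658.8  16.9  67.3] head -0.104 gap 41.0 F [-0.2  0.5 -1.4]
turn [-0.002  0.012 -0.   ] shift after turn [10.8  0.9 -4.5] n>= 1.0 1.0
```

```bash
python3 -m jog '{"jaw":[1,1,1,1,1,1],"xyz":[[4,1,-4],[4,0,0],[3,0,-1],[2,0,0],[0,0,0],[0,0,0]],"rot":[[0,0.012,0],[0,0,0],[0,0.006,0],[0,0,0],[0,0,0],[0,0,0]]}'
python3 - <<'E'
from h import *
place(1,55,56.5)
E
```

```text
time_s: 21.37
tool_pos: [656.0, 18.4, 57.5]
tool_rot: [[-0.0, 0.103, 0.995], [0.001, 0.995, -0.103], [-1.0, 0.001, -0.001]]
wrist_force: [1.1, 1.0, -2.0]
finger_gap: 41.1
t 21.37 pos [656.   18.4  57.5] head -0.104 gap 41.1 F [ 1.1  1.  -2. ]
turn [-0.002 -0.001 -0.001] shift after turn [ 1.  -0.4 -1.5] n>= 1.0 1.0
```

```bash
python3 -m jog '{"jaw":[1,1,0.35,0.35,0.35,0.35,0.35,0.35,0.35,0.35],"xyz":[[1,0,-1],[1,0,0],[0,0,0],[0,0,0],[0,0,0],[-10,0,0],[-30,0,0],[-40,0,0],[-40,0,0],[-40,0,0]],"rot":[[0,0,0],[0,0,0],[0,0,0],[0,0,0],[0,0,0],[0,0,0],[0,0,0],[0,0,0],[0,0,0],[0,0,0]]}'
python3 - <<'E'
from h import *
go(410,-68,230,-0.195)
E
```

```text
time_s: 22.2
tool_pos: [650.4, 18.7, 214.5]
tool_rot: [[-0.018, 0.104, 0.994], [0.002, 0.995, -0.104], [-1.0, 0.0, -0.018]]
wrist_force: [0.9, -0.3, -0.3]
finger_gap: 55.8
t 22.2 pos [650.4  18.7 214.5] head -0.104 gap 55.8 F [ 0.9 -0.3 -0.3]
turn [ 0.091 -0.018  0.   ] shift after turn [ -15.5 -131.7 -219. ] n>= 6.0 1.0
```

```bash
python3 -m jog '{"jaw":[0,0,0,0,0,0,0,0,0,0],"xyz":[[-15,0,0],[0,-19,-31],[0,-19,-31],[0,-19,-31],[0,-19,-31],[0,-19,-31],[0,-19,-31],[0,-18,-31],[0,0,0],[0,0,0]],"rot":[[0.091,-0.018,0],[0,0,0],[0,0,0],[0,0,0],[0,0,0],[0,0,0],[0,0,0],[0,0,0],[0,0.01,0.01],[0,0,0]]}'
python3 - <<'E'
from h import *
look("w8")
heel,lat,e,n,h=shoe("w8",(318,170))
L=112;g=(heel+L/2-14)*e+lat*n;print(g)
go(*g,70,h)
E
```

```text
time_s: 23.03
tool_pos: [406.4, -70.0, 243.9]
tool_rot: [[0.026, 0.196, 0.98], [0.006, 0.981, -0.196], [-1.0, 0.011, 0.025]]
wrist_force: [0.1, 0.0, 0.1]
finger_gap: 85.3
w8: heel [380.3 -65.8] len0 115 waist 32 head -0.227 e [ 0.974 -0.225] px [299 126] [331 209]
[421.18086654 -75.21879633]
t 23.08 pos [406.4 -69.7 243.8] head -0.197 gap 85.7 F [-0.7  1.   1.2]
turn [ 0.031  0.024 -0.011] shift after turn [173.8  -2.   15.6] n>= 1.0 5.0
```

```bash
python3 -m jog '{"jaw":[0,0,0,0,0,0,0,0,0],"xyz":[[0,0,0],[30,-2,12],[33,0,0],[35,0,0],[35,0,0],[0,0,0],[20,0,0],[0,0,0],[0,0,0]],"rot":[[0.031,0.024,-0.011],[0,0,0],[0,0,0],[0,0,0],[0,0,0],[0,0.015,0],[0,0,0],[0,0,0],[0,0,0]]}'
python3 - <<'E'
from h import *
go(421.2,-75.2,6,-0.227)
E
```

```text
time_s: 23.83
tool_pos: [432.6, -75.5, 93.4]
tool_rot: [[0.0, 0.222, 0.975], [-0.003, 0.975, -0.222], [-1.0, -0.003, 0.001]]
wrist_force: [0.1, 0.8, 1.1]
finger_gap: 85.4
t 23.83 pos [432.6 -75.5  93.4] head -0.224 gap 85.4 F [0.1 0.8 1.1]
turn [0.003 0.001 0.003] shift after turn [ 87.4  -2.3 -11.2] n>= 1.0 3.0
```

```bash
python3 -m jog '{"jaw":[0,0,0,0,0,0,0],"xyz":[[10,-2,-11],[30,0,0],[30,0,0],[0,0,0],[10,0,0],[0,0,0],[0,0,0]],"rot":[[0.003,0,0.003],[0,0,0],[0,0,0],[0,0.012,0],[0,0,0],[0,0,0],[0,0,0]]}'
python3 - <<'E'
from h import *
go(421.2,-75.2,6,-0.227)
E
```

```text
time_s: 24.42
tool_pos: [435.9, -78.7, 26.6]
tool_rot: [[0.01, 0.223, 0.975], [-0.006, 0.975, -0.223], [-1.0, -0.003, 0.011]]
wrist_force: [-0.0, 0.5, 0.8]
finger_gap: 85.6
t 24.42 pos [435.9 -78.7  26.6] head -0.225 gap 85.6 F [-0.   0.5  0.8]
turn [0.002 0.011 0.003] shift after turn [ 20.6   0.1 -15.1] n>= 1.0 1.0
```

```bash
python3 -m jog '{"jaw":[0,0,0,0,0,0],"xyz":[[0,0,-16],[10,0,0],[8,0,0],[3,0,-2],[2,0,0],[0,0,0]],"rot":[[0.002,0.011,0.003],[0,0,0],[0,0.008,0],[0,0,0],[0,0,0],[0,0,0]]}'
python3 - <<'E'
from h import *
go(421.2,-75.2,6,-0.227)
E
```

```text
time_s: 24.92
tool_pos: [425.9, -77.1, 8.9]
tool_rot: [[0.005, 0.224, 0.974], [-0.004, 0.974, -0.224], [-1.0, -0.002, 0.005]]
wrist_force: [-0.1, 1.2, 0.5]
finger_gap: 85.5
t 24.92 pos [425.9 -77.1   8.9] head -0.226 gap 85.5 F [-0.1  1.2  0.5]
turn [0.001 0.005 0.002] shift after turn [ 2.9  0.8 -5. ] n>= 1.0 1.0
```

```bash
python3 -m jog '{"jaw":[0.3,0.3,1,1,1,1,1,1,1],"xyz":[[1,0,-5],[2,0,0],[0,0,0],[0,0,0],[0,0,0],[0,0,0],[0,0,0],[0,0,0],[0,0,0]],"rot":[[0,0.005,0.002],[0,0,0],[0,0,0],[0,0,0],[0,0,0],[0,0,0],[0,0,0],[0,0,0],[0,0,0]]}' 40
python3 - <<'E'
from h import *
go(421.2,-75.2,6,-0.227)
p=sensors.get_obs()["tool_pos"][:2];print((p-[380.3,-65.8])@[.974,-.225])
E
```

```text
time_s: 25.67
tool_pos: [421.9, -75.7, 7.0]
tool_rot: [[0.002, 0.225, 0.974], [-0.0, 0.974, -0.225], [-1.0, 0.0, 0.002]]
wrist_force: [0.2, -0.7, -1.7]
finger_gap: 21.0
t 25.67 pos [421.9 -75.7   7. ] head -0.227 gap 21.0 F [ 0.2 -0.7 -1.7]
turn [ 0.     0.002 -0.   ] shift after turn [ 1.   0.3 -0.8] n>= 1.0 1.0
42.780214207865434
```

```bash
python3 - <<'E'
from h import *
look("w9")
E
```

```text
(no output)
```

View pics/w9.png

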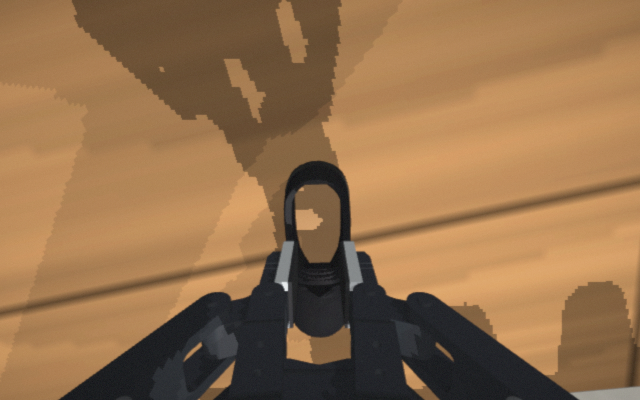

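w9 shows b straight between the pads at (318,260), with its heel at row 162. The pads closed on the strap arch, so they are too high. I'll open and go about 6 mm lower.

```bash
python3 -m jog '{"jaw":[0.35,0.35,0.35,0.35,0.35,0.35],"xyz":[[0,0,0],[0,0,0],[0,0,0],[3,0,0],[3,0,0],[2,0,0]],"rot":[[0,0,0],[0,0,0],[0,0,0],[0,0,0],[0,0,0],[0,0,0]]}' 40
python3 - <<'E'
from h import *
go(421.2,-75.5,1,-0.227)
E
```

```text
time_s: 26.22
tool_pos: [422.2, -76.0, -1.6]
tool_rot: [[0.002, 0.225, 0.974], [-0.0, 0.974, -0.225], [-1.0, 0.0, 0.002]]
wrist_force: [-0.1, 0.2, -0.4]
finger_gap: 55.6
t 26.22 pos [422.2 -76.   -1.6] head -0.227 gap 55.6 F [-0.1  0.2 -0.4]
turn [ 0.     0.002 -0.   ] shift after turn [-2.6  0.2 -1.1] n>= 1.0 1.0
```

```bash
python3 -m jog '{"jaw":[0.35,1,1,1,1,1],"xyz":[[-3,0,0],[0,0,0],[0,0,0],[0,0,0],[0,0,0],[0,0,0]],"rot":[[0,0,0],[0,0,0],[0,0,0],[0,0,0],[0,0,0],[0,0,0]]}' 40
python3 - <<'E'
from h import *
place(3,42.7,100)
E
```

```text
time_s: 26.72
tool_pos: [421.7, -75.7, 1.1]
tool_rot: [[0.001, 0.225, 0.974], [0.0, 0.974, -0.225], [-1.0, 0.0, 0.001]]
wrist_force: [-0.5, 0.5, -0.5]
finger_gap: 33.6
t 26.72 pos [421.7 -75.7   1.1] head -0.227 gap 33.6 F [-0.5  0.5 -0.5]
turn [-0.125  0.001 -0.   ] shift after turn [-98.9 -62.2 209.4] n>= 6.0 3.0
```

```bash
python3 -m jog '{"jaw":[1,1,1,1,1,1,1,1,1,1,1,1,1,1,1],"xyz":[[-10,0,0],[-32,0,0],[-35,0,0],[-38,0,0],[-20,0,0],[0,-8,27],[0,-8,27],[0,-8,27],[0,-8,27],[0,-8,27],[0,-8,27],[0,-8,27],[0,-5,20],[0,0,0],[0,0,0]],"rot":[[0,0,0],[0,0,0],[-0.06,0,0],[-0.063,0,0],[0,0,0],[0,0,0],[0,0,0],[0,0,0],[0,0,0],[0,0,0],[0,0,0],[0,0,0],[0,0,0],[0,0,0],[0,0,0]]}'
python3 - <<'E'
from h import *
place(3,42.7,95)
P,im=look("w10");o=sensors.get_obs()
m=(im.max(2)<62).astype(np.uint8)
v=np.nonzero(m[120:,305:330].any(1))[0][:3]+120
print(v,((ray(P,[(318,v[0])],o["tool_pos"][2]-1.1)[0]-o["tool_pos"])@o["tool_rot"]).round(1))
E
```

```text
time_s: 27.97
tool_pos: [628.6, -158.9, 139.2]
tool_rot: [[-0.005, 0.097, 0.995], [0.002, 0.995, -0.097], [-1.0, 0.002, -0.005]]
wrist_force: [0.0, 0.4, -0.4]
finger_gap: 33.6
t 27.97 pos [ 628.6 -158.9  139.2] head -0.097 gap 33.6 F [ 0.   0.4 -0.4]
turn [ 0.005 -0.005 -0.002] shift after turn [44.2 -0.6 -4.9] n>= 1.0 2.0
[165 166 167] [  1.3  -0.2 -40.8]
```

Heel offset is about 42. Lower.

```bash
python3 -m jog '{"jaw":[1,1,1,1,1,1],"xyz":[[15,0,-5],[28,0,0],[28,0,0],[0,0,-3],[0,0,0],[0,0,0]],"rot":[[0.005,-0.005,-0.002],[0,0,0],[0,0,0],[0,0.008,0],[0,0,0],[0,0,0]]}'
python3 - <<'E'
from h import *
place(3,42,50)
E
```

```text
time_s: 28.52
tool_pos: [615.6, -155.7, 69.4]
tool_rot: [[-0.009, 0.102, 0.995], [0.001, 0.995, -0.102], [-1.0, 0.0, -0.009]]
wrist_force: [-0.3, 0.3, -1.6]
finger_gap: 33.7
t 28.52 pos [ 615.6 -155.7   69.4] head -0.102 gap 33.7 F [-0.3  0.3 -1.6]
turn [ 0.    -0.009 -0.   ] shift after turn [19.4 -2.4  7.7] n>= 1.0 1.0
```

```bash
python3 -m jog '{"jaw":[1,1,1,1,1,1],"xyz":[[0,-2,8],[6,0,0],[6,0,0],[4,0,0],[0,0,0],[0,0,0]],"rot":[[0,-0.009,0],[0,0,0],[0,0,0],[0,0,0],[0,0,0],[0,0,0]]}'
python3 - <<'E'
from h import *
place(3,42,50)
E
```

```text
time_s: 29.02
tool_pos: [627.2, -159.9, 58.5]
tool_rot: [[0.01, 0.102, 0.995], [-0.004, 0.995, -0.101], [-1.0, -0.003, 0.011]]
wrist_force: [-0.5, -0.8, -1.2]
finger_gap: 33.5
t 29.02 pos [ 627.2 -159.9   58.5] head -0.102 gap 33.5 F [-0.5 -0.8 -1.2]
turn [0.    0.011 0.003] shift after turn [ 8.5  0.6 -4.3] n>= 1.0 1.0
```

```bash
python3 -m jog '{"jaw":[1,1,1,1,1,1],"xyz":[[3,0,-4],[3,0,0],[2,0,-1],[2,0,0],[0,0,0],[0,0,0]],"rot":[[0,0.011,0.003],[0,0,0],[0,0.004,0],[0,0,0],[0,0,0],[0,0,0]]}'
python3 - <<'E'
from h import *
place(3,42,49)
E
```

```text
time_s: 29.52
tool_pos: [621.9, -159.4, 49.3]
tool_rot: [[-0.005, 0.101, 0.995], [0.001, 0.995, -0.101], [-1.0, 0.0, -0.005]]
wrist_force: [-0.2, -0.3, -0.8]
finger_gap: 33.5
t 29.52 pos [ 621.9 -159.4   49.3] head -0.102 gap 33.5 F [-0.2 -0.3 -0.8]
turn [ 0.    -0.005 -0.   ] shift after turn [0.3 0.6 1. ] n>= 1.0 1.0
```

```bash
python3 -m jog '{"jaw":[1,0.4,0.4,0.4,0.4,0.4,0.4,0.4,0.4,0.4,0.4,0.4,0.4,0.4,0.4],"xyz":[[1,0,0],[0,0,0],[0,0,0],[0,0,0],[-10,0,0],[-30,0,0],[-40,0,0],[-40,0,0],[-40,0,0],[-20,25,-25],[0,35,-25],[0,35,-25],[0,35,-25],[0,0,0],[0,0,0]],"rot":[[0,0,0],[0,0,0],[0,0,0],[0,0,0],[0,0,0],[0,0,0],[0,0,0],[0,0,0],[0,0,0],[0,0,0],[0,0,0],[0,0,0],[0,0,0],[0,0,0],[0,0,0]]}'
python3 - <<'E'
from h import *
look("w11");cv2.imwrite("pics/top1.png",snapshot("top"));print(sensors.get_obs()["tool_pos"])
E
```

```text
time_s: 30.77
tool_pos: [534.6, -17.9, 243.9]
tool_rot: [[0.002, 0.105, 0.994], [0.001, 0.994, -0.105], [-1.0, 0.002, 0.002]]
wrist_force: [0.7, -0.6, -0.4]
finger_gap: 51.1
[535.26010231 -18.8851725  243.39851559]
```

View pics/w11.png

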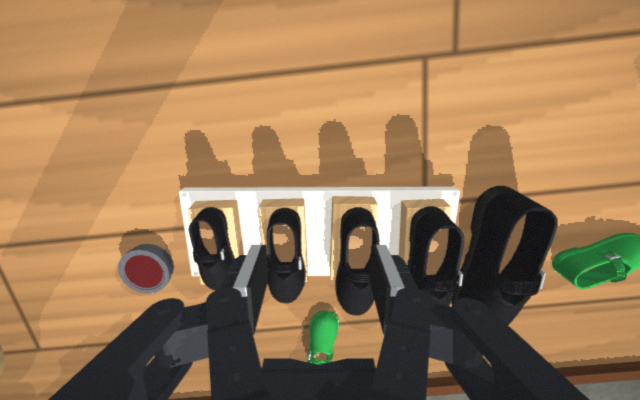

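w11 shows all four shoes upright on the blocks, in size order from the big shoe: c, a, d, b. The heel pixels are around row 207, at columns 435, 355, 285 and 208. The tin and big shoe are in place.

```bash
python3 - <<'E'
from h import *
P=np.load("pics/w11.npz");im=cv2.imread("pics/w11.png");m=im.max(2)<62
n=np.array([-E[1],E[0]])
for i,u0 in enumerate((435,355,285,208)):
    s=m[196:,u0-28:u0+28];r=np.nonzero(s.sum(1)>=4)[0][0]+196
    c=np.nonzero(m[r:r+3,u0-28:u0+28].any(0))[0]+u0-28
    d=ray(P,[(c.mean(),r)],48)[0,:2]-(BC[i]-55*E)
    print("block",i,"row",r,"u",c.mean(),"heel along",(d@E).round(1),"lat",(d@n).round(1))
T=camera_params("top")
t=cv2.imread("pics/top1.png")
p=proj(T,np.c_[BC,[48]*4]).mean(0).astype(int)
cv2.imwrite("pics/topc.png",cv2.resize(t[p[1]-70:p[1]+60,p[0]-100:p[0]+100],None,fx=4,fy=4,interpolation=cv2.INTER_CUBIC))
E
```

```text
block 0 row 207 u 430.0 heel along 0.3 lat -0.7
block 1 row 208 u 357.5 heel along 1.5 lat 0.3
block 2 row 209 u 284.5 heel along 2.9 lat 0.1
block 3 row 208 u 211.0 heel along 0.9 lat -1.0
```

View pics/topc.png

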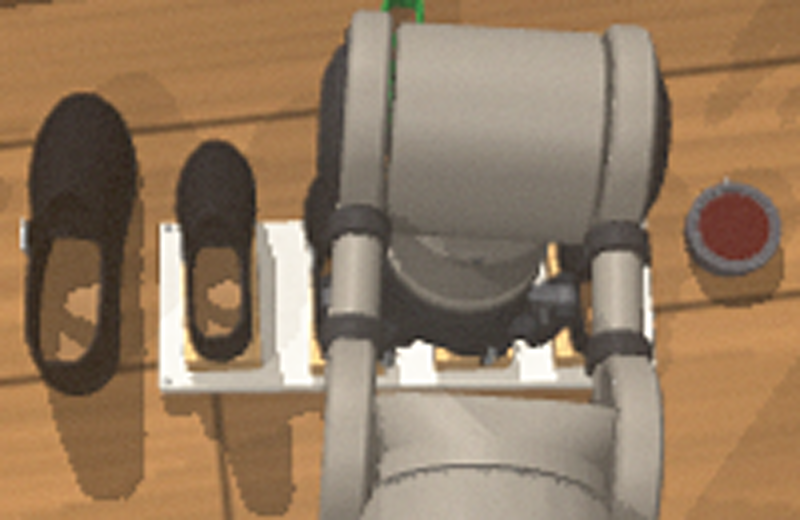

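The heels are within 3 mm of the block back ends and 1 mm of the centre lines. In topc the arm hides most of the row, but c stands squarely on its block beside the big shoe, and the tin is untouched. The gripper is clear, so I'm handing in.

```bash
python3 - <<'E'
from rig import env
print(env.finish_job())
E
```

```text
the job is handed in; nothing more can be done
None
```

All four black shoes are upright on the blocks in size order: c next to the big shoe, then a, then d, with b at the tin end. I handed the job in at about 31 s on the robot's clock, with the gripper raised clear.

- **Last checks:** from the wrist camera, each heel is 0.3–2.9 mm from its block's back end and within 1 mm of its centre line. The big shoe and tin look unmoved; I judged that by eye and did not measure it.
- **Straightness:** I did not measure each shoe's heading after release. It rests on the gripper being within about 0.003 rad of the row direction when it let go. In the last top view the arm hid every shoe but c.
- **Retried grips:** the first grips on d and b closed too high, on the strap, with gaps of 23 and 21 mm. I reopened, went lower and regripped, and the gaps then matched the shoe sides.
- **Disagreement:** the cameras put the blocks about 90 mm apart, not the stated 92 mm. I centred the shoes on the measured block positions.

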